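Switch the lid-knob feed to the empty box

TASK

The knob box on the left (as the robot faces it) is full, so switch the feed to the empty box on the right: first push the empty box's orange shutter tab away from you until that shutter is fully open, then push the yellow seesaw gate right over its pivot so that the three waiting red knobs roll down that chute into the empty box. Nothing needs gripping, just push with the fingertips: do not touch or lift the knobs, leave the full box's shutter closed, and leave the bottle, the pot and the screwdriver where they are.

Things in the scene. Friction and masses are not known exactly. Their poses are not given: they have to be found in the camera images.
- stand: fixed level diverter stand, turned only about z. Origin: on the bench below the middle of the seesaw. x points away from the robot, across the gate; y runs along the seesaw to the full box (left). Blue boxes (140 x 130, 85 mm high) centred at y +235 (full) and -235 mm (empty). Steel pockets for opened shutters behind each chute (x 30 to 115, y +-122 to 140, 150 mm high)
- pivot (a point): centre of the seesaw's pivot pin, 140 mm above the bench; axes as the stand's
- gate (a joint): angle of the yellow seesaw gate, a trough 240 mm long along the stand's y, 52 mm wide, 27 mm high, pivoted at its middle. 0: end at the full box down (start, 0.2 rad of tilt); 0.2: level; 0.4: stop, end at the empty box down. Friction 0.03 N m; the knobs' weight holds their side down until it passes level. About 2 N pressed on the raised pad tips it
- raised_pad (a point): centre of the top of the black press pad (46 mm in x, 40 in y) on the wing at the gate's robot side near the empty-box end, raised at the start. Stand x -62, y about -80 mm; height about 164 mm at the start, 132 mm when the gate is fully over; turns with the gate. Trough wall, inside which the knobs roll, is 36 mm from it. A like wing is at the other end
- empty_shutter (a joint): opening of the empty box's shutter, which slides along the stand's +x (away from the robot). 0 closed (start, within a few mm), 0.065 fully open (stop); friction 1.5 N, stays where it is left
- empty_shutter_tab (a point): centre of the front face (looks along stand -x) of the orange tab on the empty box's shutter. Tab 44 mm wide in y, 45 mm tall (185 to 230 mm above the bench), 14 mm thick. This point: 207 mm up, stand y -167 mm; moves with the shutter (stand x -26 mm closed, +39 mm open)
- full_shutter (a joint): opening of the full box's shutter, same make at the other end (stand y +131 mm, tab at y +167 mm); 0 closed. To be left closed
- empty_box (a point): middle of the inner floor of the empty blue box, 4 mm above the bench; inside 132 x 122 mm, walls 85 mm high; axes as the stand's
- knob0: one of the three red ball knobs, 34 mm diameter, about 40 g, with a small brass insert; origin at its centre. At the start it waits in the trough at the full-box end, held by the closed shutter. It rolls freely; not to be touched or lifted
- knob1: one of the three red ball knobs, 34 mm diameter, about 40 g, with a small brass insert; origin at its centre. At the start it waits in the trough at the full-box end, held by the closed shutter. It rolls freely; not to be touched or lifted
- knob2: one of the three red ball knobs, 34 mm diameter, about 40 g, with a small brass insert; origin at its centre. At the start it waits in the trough at the full-box end, held by the closed shutter. It rolls freely; not to be touched or lifted
- bottle: clear bottle with a green cap, 60 mm diameter, 160 mm tall, standing behind the stand; origin under its base. Bystander
- pot: small red pot, 130 mm diameter, 75 mm tall, with two side handles, behind the stand; origin under its base. Bystander
- screwdriver: screwdriver 190 mm long lying on the bench before the stand; origin at its underside's middle, x along its length. Bystander

How it is judged:
By the outcome, as a careful person would: the job done as asked, in the order asked, and still so for the second after the job is handed in, with the robot touching nothing.
It also fails if it takes over 43 s, if anything falls off the work surface, if the arm or the gripper's body presses on something with over 40 N, if the wrist force passes 120 N, or if a joint passes its speed limit or range.

ROBOT

A 6-joint arm with a two-finger parallel gripper is mounted at the origin on the work surface. World frame = base frame: x ahead of the robot, y to its left, z up, the work surface at z = 0. Lengths are in m, angles in rad, forces in N, time in s.
With the tool pointing down it reaches from about 0.375 to 0.9 m from the base axis. Payload 3.1 kg.
Tool frame: the origin (TCP) lies at the centre of the arm's flange, where the gripper is bolted on; the fingertips stand 182 mm ahead of it and the grasp point (between the pads) lies 164 mm ahead of it; z points along the fingers, x is the direction in which the jaws open and shut, and the axes are right-handed (so a half turn about z gives the same grasp; the last joint's range is limited). The gripper opens to 87 mm and grips with 3 to 60 N. Pads are 19 mm wide; open, the fingers measure 117 mm over their backs; the gripper's body (75 mm by 190 mm) begins 51 mm behind the grasp point.
Start: joints at [-1.294, 0.527, 1.433, -0, 1.181, -0.178], TCP at [0.275, -0.561, 0.405] pointing down, gripper open.
Joint ranges: [-3.08, 3.08], [-0.75, 2.2], [0.22, 2.44], [-1.43, 4.57], [0, 2.65], [-2.85, 2.85]. Speed limits (rad/s): [2.79, 2.79, 3.14, 3.14, 3.14, 3.14].

INTERFACE

Orientations are given as a unit quaternion [x, y, z, w].
In Python, from rig import status, eyes, robot gives the robot as it stands. The module is installed in compiled form; this text tells all that it offers.
- The arm moves only by the tool step_arm, never from a script. Its argument "steps" is a list of rows, each a list of 7 numbers: the closure, from -1 (fully open) to 1 (shut), so that 0 is half open, then the shift along the tool's x, y, z each as a share of 0.025 m, from -1 to 1, then the turn, a rotation vector about the tool's x, y, z each as a share of 8 degrees, from -1 to 1. In form: [[jaw, dx, dy, dz, rx, ry, rz], ...]. A call has exactly 10 rows; each row shifts and turns the commanded pose from where the row before left it, along the tool's axes as they then stand; what a row does not reach is not made up. A row lasts 1/10 s, in which the tool goes at most 50 mm and 8.59 degrees, less where a joint would pass 70% of its speed; a pose out of reach is approached as far as the arm can. A call with a number of a shift or a turn outside -1 to 1 is refused whole. A call with a gripper value outside its range is refused whole. The fingers move at their own pace and stop on an object; "squeeze" is the grip in N (left out, the last holds). Time passes only in rows, so rows that do not move let the fingers close, or fill a call up. It gives the time, the measured TCP pose, the force and the opening at its end, in the units of the state.
- status.get_obs(): the state, without advancing time (a new reading comes with each control period).
- eyes.camera(name): name is "scene" or "top" or "wrist"; returns (picture, depth): 420x560x3 uint8, red, green, blue; 420x560 float32, m along the optical axis (not along the pixel's ray), 0 where there is no reading.
- eyes.camera_info(name): a dict with "K" (3x3 intrinsics, pixels), "k1" (the pictures are not rectified: a ray, as slopes to the right and down, at radius r is drawn at 1 + k1 r^2 times it, then the intrinsics apply), "R" (3x3) and "t" (3): a world point X has camera coordinates R X + t. Camera axes: x right, y down, z forward; pixel columns grow to the right and rows downward; lengths in m; the calibration is good to about 2 mm. A picture is of the moment at which its call begins: read the wrist's pose just before it. camera_info takes no time and is no camera call; for the wrist camera it gives the pose at the moment of the call.
- robot.hand_in(): hands the job in, once; it reports no verdict.
The state is a dict: "time": time; "q": joint angles; "joint_velocities": joint speeds; "joint_torque": joint torques, N m; "position": TCP position; "tool_rot": TCP orientation; "ft_force": force on the tool from outside, world axes, zero at the start; "moment": the same for the moment, N m; "grip_width": finger opening in m.
Only numpy, scipy, OpenCV 4.12 (cv2) and the standard library are available. Lean on these libraries where they do the work, as an engineer would, in place of code of your own. Each camera call takes 0.05 s, during which the arm holds its last target.

## Working session

There is one attempt and no reset: what is moved stays moved. The work goes in short steps, Python scripts to look and compute and a tool call to move; the robot and the scene stay as the last step left them, time stands still between calls to the robot, and variables do not carry over. Pictures are saved under pics/ and viewed, and the job is handed in when it is done.

Besides the shell and the picture viewer there is one more tool, called after "Call:" as a command line: name --pt "numbers of a row" for each row, then --argument value for the rest. step_arm: Moves the arm, as the interface text tells. Its arguments: {"type":"object","properties":{"steps":{"type":"array"},"squeeze":{"type":"number"}},"required":["steps"]}

```bash
mkdir -p pics; python3 - <<'E'
from rig import status, eyes
import cv2,numpy as np
o=status.get_obs();print(o)
for n in ["scene","top"]:
    p,d=eyes.camera(n);i=eyes.camera_info(n);print(n,i)
    cv2.imwrite(f"pics/{n}0.png",p[:,:,::-1]);np.savez(f"{n}0.npz",p=p,d=d,**{k:np.array(v) for k,v in i.items()})
E
```

```text
{'time': 0.0, 'q': array([-1.29447394e+00,  5.28473867e-01,  1.43390319e+00, -4.91515182e-05,
        1.18137222e+00, -1.78474550e-01]), 'joint_velocities': array([ 0.00015315, -0.00126014,  0.00252692,  0.00066161,  0.00012332,
        0.00101171]), 'joint_torque': array([-7.70662245e-04, -4.40053654e+01, -1.76591706e+01,  6.31835335e-02,
        5.81997342e-02, -1.62989122e-04]), 'position': array([ 0.27449083, -0.56111735,  0.40376619]), 'tool_rot': array([ 8.48320410e-01, -5.29482124e-01, -8.14120536e-04, -7.07442828e-04]), 'ft_force': array([0.2681647 , 0.26410976, 0.63163521]), 'moment': array([-0.02569921,  0.02862436,  0.03751488]), 'grip_width': 0.08708179305761371}
scene {'K': array([[420.10982775,   0.        , 280.98678034],
       [  0.        , 420.10982775, 207.70059787],
       [  0.        ,   0.        ,   1.        ]]), 'k1': -0.05217096221963761, 'R': array([[ 0.26124126,  0.96522162, -0.01001166],
       [ 0.61210737, -0.17367139, -0.77146796],
       [-0.74637629,  0.19541105, -0.6361894 ]]), 't': array([-0.20633413, -0.26846672,  1.40758051])}
top {'K': array([[420.66118744,   0.        , 276.7714292 ],
       [  0.        , 420.66118744, 214.14890161],
       [  0.        ,   0.        ,   1.        ]]), 'k1': -0.020071895949541736, 'R': array([[ 2.80421892e-02, -9.99594050e-01,  5.03691781e-03],
       [-9.77934578e-01, -2.84774342e-02, -2.06961341e-01],
       [ 2.07020764e-01,  8.77873006e-04, -9.78336155e-01]]), 't': array([0.01589448, 0.6125514 , 0.78278489])}
```

View pics/scene0.png

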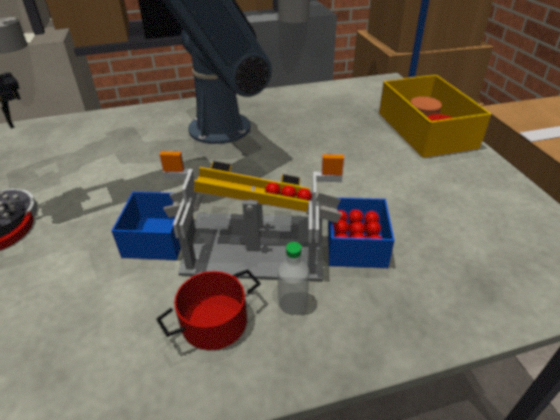

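View pics/top0.png

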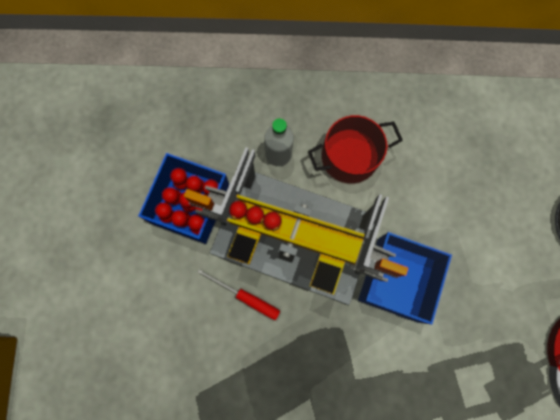

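```bash
cat > h.py <<'E'
import numpy as np,cv2
def ray(i,u,v):
    K=i['K'];k=float(i['k1']);x=(u-K[0,2])/K[0,0];y=(v-K[1,2])/K[1,1];a,b=x,y
    for _ in range(20):
        s=1+k*(a*a+b*b);a,b=x/s,y/s
    R=i['R'];C=-R.T@i['t'];return C,R.T@np.array([a,b,1.])
def plane(i,u,v,z):
    C,d=ray(i,u,v);return C+d*(z-C[2])/d[2]
def dep(i,u,v,z):
    C,d=ray(i,u,v);return C+d*z
E
python3 - <<'E'
from h import *
for n in ["top","scene"]:
    i=dict(np.load(n+"0.npz"));p=i['p'];d=i['d'];h=cv2.cvtColor(p,cv2.COLOR_RGB2HSV)
    H,S,V=[h[:,:,k].astype(int) for k in range(3)]
    for name,m in dict(orange=(H>=6)&(H<=17)&(S>170)&(V>150),black=(V<45),blue=(H>105)&(H<130)&(S>150),yellow=(H>=20)&(H<=30)&(S>170)&(V>120),red=((H<4)|(H>176))&(S>180)&(V>120)).items():
        N,L,st,c=cv2.connectedComponentsWithStats(m.astype(np.uint8))
        for k in range(1,N):
            if 40<st[k,4]<6000 and 100<c[k,0]<470 and 100<c[k,1]<330:
                mm=(L==k);vs,us=np.nonzero(mm)
                P=np.array([dep(i,u,v,d[v,u]) for u,v in zip(us,vs) if d[v,u]>0])
                r=cv2.minAreaRect(np.c_[us,vs].astype(np.float32))
                print(n,name,c[k].round(1),st[k,4],'med',np.median(P,0).round(3),'z5-95',np.percentile(P[:,2],[5,95]).round(3),'rect',np.round(r[1],1),round(r[2],1), 'topmean',P[P[:,2]>np.percentile(P[:,2],95)-.006].mean(0).round(4))
E
```

```text
top black [374.9 137.4] 291 med [ 0.795 -0.177  0.04 ] z5-95 [0.018 0.062] rect [37.4 14.8] 55.9 topmean [ 0.7912 -0.1762  0.0605]
top black [393.5 131.8] 62 med [ 0.797 -0.209  0.068] z5-95 [0.066 0.07 ] rect [23.3 12.4] 65.8 topmean [ 0.7948 -0.2064  0.0678]
top black [324.4 163. ] 257 med [ 0.721 -0.065  0.058] z5-95 [0.022 0.069] rect [36.9 17.8] 59.0 topmean [ 0.7275 -0.0491  0.0672]
top black [187.1 167.1] 156 med [0.713 0.229 0.046] z5-95 [0.023 0.063] rect [40.8  5.9] 19.7 topmean [0.7108 0.2228 0.0612]
top black [249.4 178.4] 111 med [0.683 0.091 0.062] z5-95 [0.029 0.103] rect [ 6.7 20. ] 23.2 topmean [0.6851 0.0899 0.1035]
top black [365.4 219.4] 107 med [ 0.603 -0.144  0.066] z5-95 [0.029 0.118] rect [ 6.  20.6] 18.4 topmean [ 0.5958 -0.1387  0.1179]
top black [216.1 221.4] 88 med [0.595 0.155 0.046] z5-95 [0.003 0.122] rect [ 8. 17.] 90.0 topmean [0.5866 0.1414 0.1227]
top black [241.7 247.7] 447 med [0.533 0.095 0.132] z5-95 [0.128 0.136] rect [19.2 24. ] 21.0 topmean [0.5325 0.0917 0.1334]
top black [284.8 256.6] 52 med [0.526 0.018 0.074] z5-95 [0.04  0.124] rect [13.
[... 5307 characters left out ...]
] z5-95 [0.16 0.17] rect [11.4  7.6] 11.3 topmean [0.588  0.0373 0.1669]
scene red [288.  190.7] 83 med [0.6   0.069 0.159] z5-95 [0.153 0.162] rect [12.   7.6] 11.3 topmean [0.5984 0.0681 0.16  ]
scene red [303.8 193.7] 84 med [0.61  0.099 0.151] z5-95 [0.146 0.156] rect [12.7  7.6] 11.3 topmean [0.6084 0.0998 0.1532]
scene red [351.9 223.3] 390 med [0.635 0.208 0.062] z5-95 [0.054 0.067] rect [25. 26.] 90.0 topmean [0.6332 0.2062 0.0644]
scene red [372.3 221.9] 212 med [0.644 0.253 0.062] z5-95 [0.055 0.067] rect [19.7 12.2] 84.3 topmean [0.6376 0.2547 0.0644]
scene red [213.6 311.3] 1228 med [ 0.745 -0.125  0.004] z5-95 [0.002 0.075] rect [28.8 69.3] 72.1 topmean [ 0.8088 -0.1342  0.0745]
```

```bash
python3 - <<'E'
from h import *
yaw=-0.318;ex=np.array([np.cos(yaw),np.sin(yaw)]);ey=np.array([-ex[1],ex[0]]);O=np.array([.568,-.001])
M={}
for n in ["top","scene"]:
    i=dict(np.load(n+"0.npz"));d=i['d']
    for v in range(130,320):
        for u in range(100,460):
            if d[v,u]>0:
                P=dep(i,u,v,d[v,u]);q=P[:2]-O;a,b=q@ex,q@ey
                if abs(a)<.13 and -.21<b<-.03:
                    k=(int(np.floor(a*100)),int(np.floor(b*100)));M[k]=max(M.get(k,-1),P[2])
print('y cols',list(range(-21,-3)))
for a in range(12,-14,-1): print(a,' '.join('%4d'%(M.get((a,b),-.001)*1000) for b in range(-21,-3)))
for n,us in (("tab",(.498,-.1505)),("tab",(.501,-.153)),("ftab",(.605,.160)),("pad",(.483,-.0545)),("pad2",(.530,.094))):
    q=np.array(us)-O;print(n,q@ex,q@ey)
E
python3 - <<'E'
import cv2
a=cv2.imread('pics/top0.png')[180:330,280:460];b=cv2.imread('pics/scene0.png')[130:280,100:280]
cv2.imwrite('pics/c1.png',cv2.resize(cv2.hconcat([a,b]),(792,330),interpolation=2))
E
```

```text
y cols [-21, -20, -19, -18, -17, -16, -15, -14, -13, -12, -11, -10, -9, -8, -7, -6, -5, -4]
12    3    3    3    2    2    1    3    2    3    2    4    2    3    3    3    3    1    2
11    2    4    2    2    3   12  151  152  151   14   13   11   13   10   15   14   14   12
10    3    3    2    3    1   12  150  152  151   15   15   15   14   14   15   15   15   14
9    4    3    3    3    4   13  150  152  151   15   14   15   16   14   15   15   14   15
8    1    2    2    3    1   13  150  152  152   16   13   15   16   14   14   14   14   15
7   51   64   67   12    3   11  150  153  152   16   14   14   14   14   14   16   13   15
6   86   89   86   86   71   -1  149  152  152   14   15   14   15   14   15   14   16   14
5    7    6   -1   87   73   -1  150  151  151   12   12   13   14   13   12   12   14   16
4    5    6   -1   87   82   -1  149  186  186   13   13   13   13   13   14   14   13   13
3    5   -1   -1   88   84   -1  149  187  186   13   14   13   12   14   12   13   14   13
2    6  115  118  122  125  126  131  186  186  190  191  190  187  185  183  181  17
[... 933 characters left out ...]
4
-9    3    3    2    2    3   12   15   13   15   15  164  169  167  165  163  163   15   14
-10    4    3    2    3    2    2    3    2    2    1    4    3    2    3    3    3    4    2
-11    1    2    2    4    3    3    3    4    2    4    1    2    3    2    3    3    2    3
-12   -1   -1   -1    1    3    2    2    2    3    3    3    1    1    3    3    3    4    2
-13   -1   -1   -1   -1   -1    1    3    3    3    3    4    3    2    3    2    2    3    2
tab -0.019746600106036395 -0.1638911888548383
tab -0.016115343494312522 -0.16532784309988535
ftab -0.015194543232323028 0.16449658311333118
pad -0.0640106162343652 -0.07739438616138006
pad2 -0.06579818966963913 0.0783555884171524
```

View pics/c1.png

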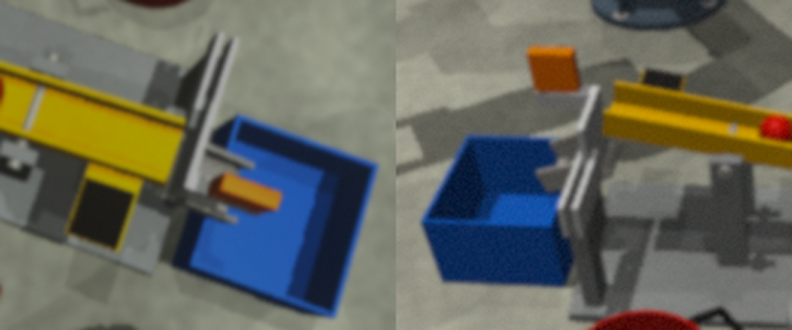

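Call:
step_arm --pt "1 0 0 0 0 0 0.92" --pt "1 0 0 0 0 0 0.92" --pt "1 0 0 0 0 0 0.92" --pt "1 0 0 0 0 0 0.92" --pt "1 0 0 0 0 0 0.92" --pt "1 0 0 0 0 0 0.92" --pt "1 -0.5 0 0 0 0 0" --pt "1 -1 0 0 0 0 0" --pt "1 -1 0 0 0 0 0" --pt "1 -1 0 0 0 0 0" --squeeze 20

```text
time: 1.1
position: [0.302, -0.4764, 0.4043]
tool_rot: [-0.588, 0.809, 0.001, 0.0]
ft_force: [0.4, 0.4, -0.8]
grip_width: 0.0148
```

Call:
step_arm --pt "1 -1 0 0 0 0 0" --pt "1 -1 0 0 0 0 0" --pt "1 -1 0 0 0 0 0" --pt "1 -1 0 0 0 0 0" --pt "1 -1 0 0 0 0 0" --pt "1 -1 0 0 0 0 0" --pt "1 -1 0 0 0 0 0" --pt "1 -1 0 0 0 0 0" --pt "1 -0.5 0 0 0 0 0" --pt "1 0 0 0 0 0 0"

```text
time: 2.1
position: [0.3678, -0.2744, 0.4047]
tool_rot: [-0.589, 0.808, 0.001, -0.0]
ft_force: [-0.8, -0.8, -0.2]
grip_width: 0.0003
```

```bash
cat > st.py <<'E'
from rig import status
import numpy as np
from scipy.spatial.transform import Rotation as Ro
yaw=-0.318;ex=np.array([np.cos(yaw),np.sin(yaw)]);ey=np.array([-ex[1],ex[0]]);O=np.array([.568,-.001])
def show():
    o=status.get_obs();R=Ro.from_quat(o['tool_rot']).as_matrix();tip=o['position']+.182*R[:,2];q=tip[:2]-O
    print('t',round(o['time'],2),'tip stand mm',np.round([q@ex*1000,q@ey*1000,tip[2]*1000],1),'yaw err deg',np.degrees(np.arctan2(R[1,0],R[0,0])-(yaw-np.pi/2)).round(2),'z',R[:,2].round(4),'F',o['ft_force'].round(2),o['grip_width'].round(4),'q',o['q'].round(2))
show()
E
python3 st.py
```

```text
Traceback (most recent call last):
  File "st.py", line 8, in <module>
    show()
    ~~~~^^
  File "st.py", line 7, in show
    print('t',round(o['time'],2),'tip stand mm',np.round([q@ex*1000,q@ey*1000,tip[2]*1000],1),'yaw err deg',np.degrees(np.arctan2(R[1,0],R[0,0])-(yaw-np.pi/2)).round(2),'z',R[:,2].round(4),'F',o['ft_force'].round(2),o['grip_width'].round(4),'q',o['q'].round(2))
                                                                                                                                                                                                                        ^^^^^^^^^^^^^^^^^^^^^
AttributeError: 'float' object has no attribute 'round'
```

```bash
sed -i "s/o\['grip_width'\].round(4)/round(o['grip_width'],4)/" st.py; python3 st.py
```

```text
t 2.1 tip stand mm [-104.9 -322.2  222.7] yaw err deg 0.36 z [-7.e-04  9.e-04 -1.e+00] F [-0.78 -0.78 -0.17] 0.0003 q [-0.89  0.31  1.83  0.    1.    1.  ]
```

Call:
step_arm --pt "1 -1 0 0 0 0 0" --pt "1 -1 0 0 0 0 0" --pt "1 -1 -0.4 0 0 0 0" --pt "1 -1 -0.4 0 0 0 0" --pt "1 -1 -0.4 0 0 0 0" --pt "1 -1 0 0 0 0 0" --pt "1 -0.1 0 0.4 0 0 0" --pt "1 0 0 0.6 0 0 -0.045" --pt "1 0 0 0 0 0 0" --pt "1 0 0 0 0 0 0"

```text
time: 3.1
position: [0.4435, -0.1416, 0.3793]
tool_rot: [-0.589, 0.808, 0.0, -0.0]
ft_force: [-0.2, -0.4, -0.4]
grip_width: 0.0003
```

```bash
python3 - <<'E'
from st import *
from rig import eyes
import cv2
ps=[eyes.camera(n)[0][120:330,100:460,::-1] for n in("top","scene")]
cv2.imwrite('pics/v1.png',cv2.resize(cv2.hconcat(ps),None,fx=1.1,fy=1.1))
E
```

```text
t 3.1 tip stand mm [ -74.5 -172.6  197.3] yaw err deg 0.43 z [-1.e-03  2.e-04 -1.e+00] F [-0.16 -0.42 -0.38] 0.0003 q [-0.55  0.35  1.85 -0.    0.94  1.33]
```

View pics/v1.png

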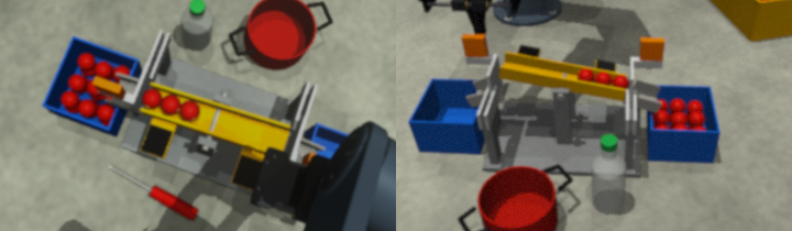

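Call:
step_arm --pt "1 0 -0.5 0 0 0 0" --pt "1 0 -0.5 0 0 0 0" --pt "1 0 -0.4 0 0 0 0" --pt "1 0 -0.3 0 0 0 0" --pt "1 0 -0.3 0 0 0 0" --pt "1 0 -0.3 0 0 0 0" --pt "1 0 -0.3 0 0 0 0" --pt "1 0 -0.3 0 0 0 0" --pt "1 0 -0.3 0 0 0 0" --pt "1 0 -0.3 0 0 0 0"

```text
time: 4.2
position: [0.5275, -0.1675, 0.3796]
tool_rot: [-0.59, 0.808, 0.0, -0.0]
ft_force: [-1.2, -2.1, -0.5]
grip_width: 0.0002
```

```bash
python3 st.py
```

```text
t 4.2 tip stand mm [  13.5 -170.8  197.6] yaw err deg 0.48 z [-4.e-04  2.e-04 -1.e+00] F [-1.22 -2.06 -0.45] 0.0002 q [-0.51  0.46  1.64 -0.    1.04  1.37]
```

Call:
step_arm --pt "1 0 -0.1 0 0 0 0" --pt "1 0 -0.1 0 0 0 0" --pt "1 0 -0.1 0 0 0 0" --pt "1 0 -0.1 0 0 0 0" --pt "1 0 -0.1 0 0 0 0" --pt "1 0 -0.1 0 0 0 0" --pt "1 0 0 0 0 0 0" --pt "1 0 0 0 0 0 0" --pt "1 0 0 0 0 0 0" --pt "1 0 0 0 0 0 0"

```text
time: 5.2
position: [0.5398, -0.1714, 0.3797]
tool_rot: [-0.59, 0.808, 0.002, -0.002]
ft_force: [-7.8, 0.6, 3.1]
grip_width: 0.0005
```

```bash
python3 st.py
```

```text
t 5.2 tip stand mm [  25.5 -170.7  197.7] yaw err deg 0.49 z [-0.0055  0.0017 -1.    ] F [-7.81  0.62  3.13] 0.0005 q [-0.5   0.48  1.61 -0.    1.06  1.38]
```

Call:
step_arm --pt "1 0 -0.1 0 0 0 0" --pt "1 0 0 0 0 0 0" --pt "1 0 0 0 0 0 0" --pt "1 0 0 0 0 0 0" --pt "1 0 0 0 0 0 0" --pt "1 0 0 0 0 0 0" --pt "1 0 0 0 0 0 0" --pt "1 0 0 0 0 0 0" --pt "1 0 0 0 0 0 0" --pt "1 0 0 0 0 0 0"

```text
time: 6.2
position: [0.5408, -0.1717, 0.3797]
tool_rot: [-0.59, 0.808, 0.004, -0.003]
ft_force: [-13.4, 1.8, 7.4]
grip_width: 0.0005
```

```bash
python3 - <<'E'
from st import *
from rig import eyes
import cv2
for n in("top","scene"):
    p,d=eyes.camera(n);i=eyes.camera_info(n);np.savez(n+"1.npz",p=p,d=d,**{k:np.array(v) for k,v in i.items()})
    cv2.imwrite(f'pics/{n}1.png',p[:,:,::-1])
from h import *
i=dict(np.load("scene1.npz"));h=cv2.cvtColor(i['p'],cv2.COLOR_RGB2HSV);H,S,V=[h[:,:,k].astype(int) for k in range(3)]
m=(H>=6)&(H<=17)&(S>150)&(V>100)
N,L,s,c=cv2.connectedComponentsWithStats(m.astype(np.uint8))
for k in range(1,N):
    if s[k,4]>40 and c[k,0]<400:
        v,u=np.nonzero(L==k);P=np.array([dep(i,a,b,i['d'][b,a]) for a,b in zip(u,v)]);P=P[P[:,2]>.225] if (P[:,2]>.225).any() else P
        q=P[:,:2]-O;print(c[k],s[k],len(P),(q@ex).mean(),(q@ey).mean(),P[:,2].mean(),np.percentile(q@ex,[5,95]))
E
```

```text
t 6.2 tip stand mm [  25.5 -170.6  197.7] yaw err deg 0.51 z [-0.0107  0.0033 -0.9999] F [-13.4    1.83   7.41] 0.0005 q [-0.5   0.48  1.6  -0.    1.07  1.38]
[331.85888078 164.07055961] [322 154  22  21 411] 102 -0.0012739816458076636 0.16183681261917324 0.23786671300021045 [-0.02267487 -0.01088085]
[162.97399527 178.72340426] [151 168  25  22 423] 99 0.048004624198461306 -0.16677941417217515 0.2289173040042862 [0.04251052 0.05141924]
[283.45112782 187.54135338] [265 182  45  12 133] 133 -0.00442966150510858 0.06576858327038634 0.15650552415790422 [-0.02221476  0.01415108]
[293.75555556 196.22222222] [280 192  29   9  45] 45 0.011376581254163408 0.08778901521797511 0.14636368467378535 [0.00411711 0.01674642]
```

View pics/scene1.png

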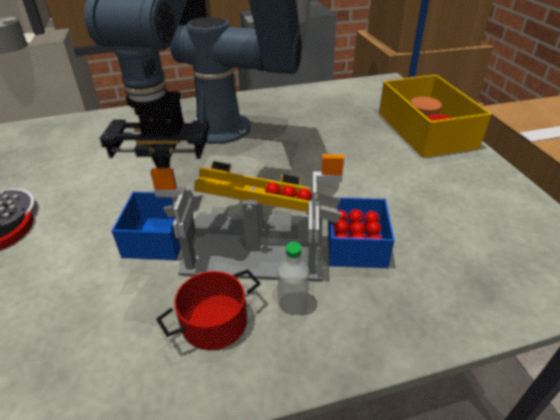

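Call:
step_arm --pt "1 0 0.5 0 0 0 0" --pt "1 0 0.9 0 0 0 0" --pt "1 0 1 -0.2 0 0 0" --pt "1 0 1 -0.3 0 0 0" --pt "1 0 0.5 0 0 0 0" --pt "1 -0.9 0 0 0 0 0" --pt "1 -1 0 0 0 0 0" --pt "1 -1 0 0 0 0 -0.06" --pt "1 -0.75 0 0 0 0 0" --pt "1 0 0 0 0 0 0"

```text
time: 7.3
position: [0.4795, -0.0544, 0.3924]
tool_rot: [-0.594, 0.804, -0.001, 0.001]
ft_force: [-0.3, -0.0, -0.2]
grip_width: 0.0002
```

```bash
python3 - <<'E'
from st import *
from rig import eyes
import cv2
ps=[eyes.camera(n)[0][120:330,100:460,::-1] for n in("top","scene")]
cv2.imwrite('pics/v2.png',cv2.resize(cv2.hconcat(ps),None,fx=1.1,fy=1.1))
E
```

```text
t 7.3 tip stand mm [-66.9 -78.3 210.4] yaw err deg 1.12 z [ 2.4e-03  2.0e-04 -1.0e+00] F [-0.34 -0.04 -0.22] 0.0002 q [-0.35  0.35  1.8   0.    0.99  1.52]
```

View pics/v2.png

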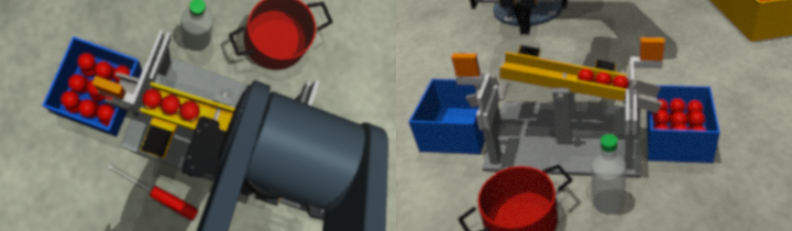

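Call:
step_arm --pt "1 0 0 0.5 0 0 0" --pt "1 0 0 0.6 0 0 0" --pt "1 0 0 0.4 0 0 0" --pt "1 0 0 0.15 0 0 0" --pt "1 0 0 0.15 0 0 0" --pt "1 0 0 0.15 0 0 0" --pt "1 0 0 0.15 0 0 0" --pt "1 0 0 0.15 0 0 0" --pt "1 0 0 0.15 0 0 0" --pt "1 0 0 0.15 0 0 0"

```text
time: 8.4
position: [0.4787, -0.0561, 0.3284]
tool_rot: [-0.593, 0.805, -0.0, 0.0]
ft_force: [-0.9, -1.6, 2.0]
grip_width: 0.0007
```

```bash
python3 st.py
```

```text
t 8.4 tip stand mm [-67.5 -80.3 146.4] yaw err deg 0.97 z [ 8.e-04 -5.e-04 -1.e+00] F [-0.9  -1.63  2.01] 0.0007 q [-0.35  0.46  1.86 -0.    0.82  1.52]
```

Call:
step_arm --pt "1 0 0 0.15 0 0 0" --pt "1 0 0 0.15 0 0 0" --pt "1 0 0 0.1 0 0 0" --pt "1 0 0 0.1 0 0 0" --pt "1 0 0 0.05 0 0 0" --pt "1 0 0 0 0 0 0" --pt "1 0 0 0 0 0 0" --pt "1 0 0 0 0 0 0" --pt "1 0 0 0 0 0 0" --pt "1 0 0 0 0 0 0"

```text
time: 9.4
position: [0.4786, -0.0559, 0.3158]
tool_rot: [-0.593, 0.805, -0.0, 0.0]
ft_force: [-0.7, 0.2, 10.1]
grip_width: 0.0001
```

```bash
python3 - <<'E'
from st import *
from rig import eyes
import cv2
ps=[eyes.camera(n)[0][120:330,100:460,::-1] for n in("top","scene")]
cv2.imwrite('pics/v3.png',cv2.resize(cv2.hconcat(ps),None,fx=1.1,fy=1.1))
E
```

```text
t 9.4 tip stand mm [-67.6 -80.  133.8] yaw err deg 0.96 z [ 1.1e-03 -1.0e-04 -1.0e+00] F [-0.71  0.16 10.15] 0.0001 q [-0.35  0.48  1.87  0.    0.79  1.52]
```

View pics/v3.png

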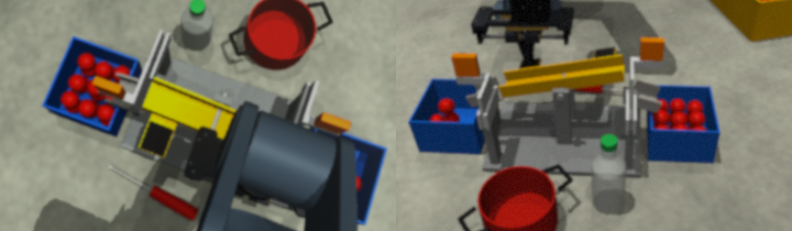

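Call:
step_arm --pt "1 0 0 -0.3 0 0 0" --pt "1 0 0 -0.8 0 0 0" --pt "1 0 0 -1 0 0 0" --pt "1 0 0 -1 0 0 0" --pt "1 0 0 -1 0 0 0" --pt "1 0.5 0.5 0 0 0 0" --pt "1 1 0.5 0 0 0 0" --pt "1 1 0.5 0 0 0 0" --pt "1 1 0 0 0 0 0" --pt "1 1 0 0 0 0 0"

```text
time: 10.5
position: [0.4082, -0.1524, 0.4171]
tool_rot: [-0.593, 0.805, 0.001, -0.0]
ft_force: [0.3, -0.0, -0.5]
grip_width: 0.0005
```

Call:
step_arm --pt "1 1 0 0 0 0 0" --pt "1 1 0 0 0 0 0" --pt "1 1 0 0 0 0 0" --pt "1 1 0 0 0 0 0" --pt "1 1 0 0 0 0 0" --pt "1 1 0 0 0 0 0" --pt "1 1 0 0 0 0 0" --pt "1 1 0 0 0 0 0" --pt "1 0.5 0 0 0 0 0" --pt "1 0 0 0 0 0 0"

```text
time: 11.5
position: [0.3459, -0.3562, 0.417]
tool_rot: [-0.592, 0.806, 0.0, 0.0]
ft_force: [0.3, 0.4, -0.6]
grip_width: 0.0003
```

```bash
python3 - <<'E'
from st import *
from rig import eyes
import cv2
ps=[eyes.camera(n)[0][100:340,100:460,::-1] for n in("top","scene")]
cv2.imwrite('pics/v4.png',cv2.resize(cv2.hconcat(ps),None,fx=1.1,fy=1.1))
cv2.imwrite('pics/v5.png',cv2.resize(ps[0][120:,220:],None,fx=4,fy=4,interpolation=2))
E
```

```text
t 11.5 tip stand mm [ -99.9 -406.8  235. ] yaw err deg 0.84 z [-0.e+00  4.e-04 -1.e+00] F [ 0.31  0.42 -0.6 ] 0.0003 q [-1.03  0.34  1.73  0.    1.07  0.85]
```

View pics/v4.png

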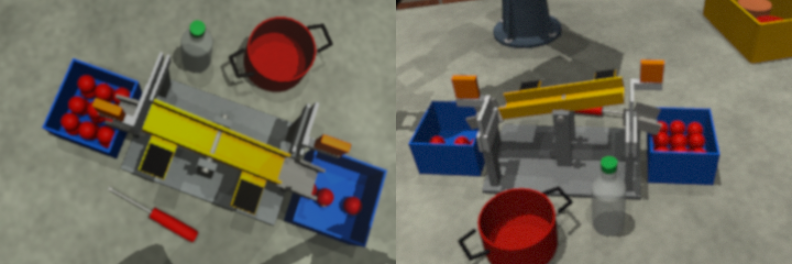

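View pics/v5.png

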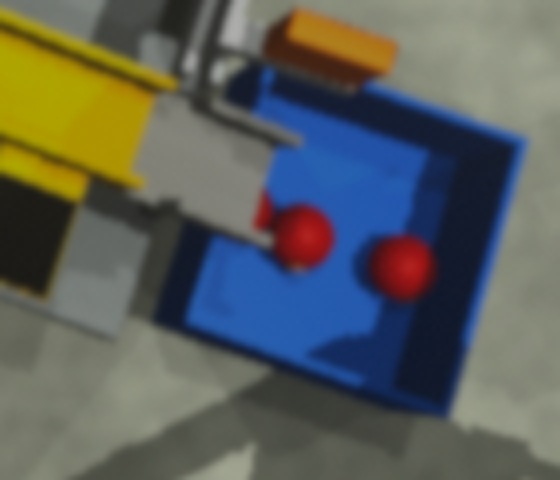

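Call:
step_arm --pt "1 0 0 0 0 0 0" --pt "1 0 0 0 0 0 0" --pt "1 0 0 0 0 0 0" --pt "1 0 0 0 0 0 0" --pt "1 0 0 0 0 0 0" --pt "1 0 0 0 0 0 0" --pt "1 0 0 0 0 0 0" --pt "1 0 0 0 0 0 0" --pt "1 0 0 0 0 0 0" --pt "1 0 0 0 0 0 0"

```text
time: 12.6
position: [0.3462, -0.3553, 0.4172]
tool_rot: [-0.593, 0.805, -0.0, 0.0]
ft_force: [-0.0, -0.4, -0.9]
grip_width: 0.0003
```

```bash
python3 - <<'E'
from st import *
from h import *
from rig import eyes
ims=[]
for n in("top","scene"):
    p,d=eyes.camera(n);i={k:np.array(v) for k,v in eyes.camera_info(n).items()}
    ims.append(cv2.resize(p[200:330,340:480,::-1] if n=="top" else p[160:290,100:240,::-1],(400,372),interpolation=2))
    h=cv2.cvtColor(p,cv2.COLOR_RGB2HSV);H,S,V=[h[:,:,k].astype(int) for k in range(3)]
    for nm,m in (("red",((H<5)|(H>175))&(S>150)&(V>90)),("or",(H>=6)&(H<=24)&(S>150)&(V>100))):
        N,L,s,c=cv2.connectedComponentsWithStats(m.astype(np.uint8))
        for k in range(1,N):
            v,u=np.nonzero(L==k);P=np.array([dep(i,a,b,d[b,a]) for a,b in zip(u,v) if d[b,a]>0])
            if len(P)<6: continue
            M=np.median(P,0);q=M[:2]-O
            if abs(q@ex)<.1 and abs(q@ey)<.32 and (nm=="or" or q@ey<0.12): print(n,nm,c[k].round(),s[k,4],np.round([q@ex*1000,q@ey*1000,M[2]*1000]))
cv2.imwrite('pics/v6.png',cv2.hconcat(ims))
E
```

```text
t 12.6 tip stand mm [ -99.9 -405.8  235.2] yaw err deg 0.95 z [ 0.  0. -1.] F [-0.01 -0.42 -0.92] 0.0003 q [-1.02  0.34  1.73  0.    1.07  0.85]
top red [385. 274.] 18 [  -4. -201.   34.]
top red [395. 279.] 132 [  -8. -223.   34.]
top red [421. 286.] 143 [  -4. -275.   35.]
top or [197. 197.] 257 [-20. 170. 230.]
top or [294. 217.] 9 [ 20.  10. 150.]
top or [335. 234.] 135 [ 19. -77. 132.]
top or [405. 230.] 229 [  43. -167.  230.]
top or [360. 240.] 18 [  21. -116.  143.]
top or [323. 256.] 9 [-28. -63. 140.]
top or [336. 262.] 59 [-29. -88. 129.]
scene red [137. 226.] 38 [  -1. -279.   36.]
scene red [159. 228.] 37 [  -0. -224.   35.]
scene or [332. 164.] 402 [-13. 165. 213.]
scene or [251. 189.] 2592 [ -2.  -2. 155.]
scene or [163. 178.] 416 [  50. -168.  213.]
```

View pics/v6.png

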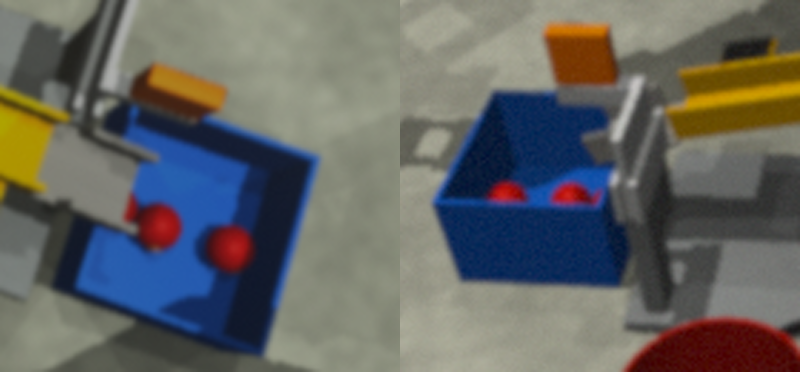

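```bash
python3 -c "
from rig import robot
print(robot.hand_in())"
```

```text
the job is handed in; nothing more can be done
None
```

The feed is switched: the empty box's shutter is open, the gate is over, and all three red knobs are in the empty box. I handed the job in at about 12.7 s, with the arm clear of everything.

- **Shutter:** I pushed the orange tab away from the robot until the fingertip stopped moving while the force rose to about 15 N. In the pictures the tab had moved 63–66 mm, against the 65 mm stop.
- **Gate:** I then pressed the raised pad down to its stop. The fingertip ended 134 mm up, against the 132 mm expected, at about 10 N. The gate stayed over after I let go.
- **Knobs:** Two knobs are in plain view in the box. The third is partly hidden under the chute lip, but the depth reading puts it at the same height on the box floor. Nothing had moved between the last two looks, about 1 s apart.
- **Left alone:** The full box's shutter tab is within a few mm of where it started. The bottle, pot and screwdriver look unmoved; I checked those by eye only.

No check failed. The two cameras disagreed by up to about 7 mm on the shutter tab's position. The change seen in each camera still agreed with the stop.

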